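# Line up the jerrycans by size on the store-room shelf board

### The arm

A 6-joint arm with a two-finger parallel gripper is mounted at the origin on the work surface. World frame = base frame: x ahead of the robot, y to its left, z up, the work surface at z = 0. Lengths are in m, angles in rad, forces in N, time in s.
With the tool pointing down it reaches from about 0.3 to 0.875 m from the base axis. Payload 6.4 kg.
Tool frame: the origin (TCP) lies midway between the tips of the shut fingers; the grasp point (between the pads) lies ctrl.grip_point_offset behind it (ctrl.grip_point_offset is the distance from the TCP to the grasp point, in m); z points along the fingers, y is the direction in which the jaws open and shut (so a half turn about z gives the same grasp; the last joint's range is limited). The gripper opens to 85 mm and grips with 20 to 120 N. Pads are 22 mm wide; open, the fingers measure 114 mm over their backs; the gripper's body (76 mm by 85 mm) begins 54 mm behind the grasp point. The pads swing forward as they close: fully open they stand 13 mm farther back than shut.
Start: joints at [0.897, 0.181, 1.607, -0, 1.354, -0.206], TCP at [0.259, 0.513, 0.231] pointing down, gripper open.
Joint ranges: [-2.99, 2.99], [-0.89, 2.07], [0.3, 2.58], [-1.14, 4.28], [0, 2.63], [-3.12, 3.12]. Speed limits (rad/s): [2.57, 2.57, 3.01, 3.14, 3.14, 3.14].

### API

Orientations are given as a unit quaternion [w, x, y, z].
In Python, from bench import ctrl, viewer gives the robot as it stands.
- The arm moves only by the shell command python3 -m handwheel 'ROWS' [OPENING]. ROWS is JSON, a list of rows, each an object with "travel": the shift along the tool's x, y, z as a fraction of full scale, a list of three; "dr": the turn, a rotation vector about the tool's x, y, z as a fraction of full scale, a list of three. A call has 1 to 20 rows; each row shifts and turns the pose as measured when the row begins, along the tool's axes as they then stand; what a row does not reach is not made up. Full scale, the value 1, is 150 mm for a shift and 30 degrees for a turn. A row lasts 1/12 s, in which the tool goes at most 41.7 mm and 7.16 degrees, less where a joint would pass 70% of its speed; a pose out of reach is approached as far as the arm can. A call with a number of a shift or a turn outside -1 to 1 is refused whole. A call with a gripper value outside its range is refused whole. OPENING is the opening, from -1 (shut) to 1 (fully open), set as the call begins (- or left out, the last holds). The fingers move at their own pace and stop on an object; the grip force is fixed at half the most. Time passes only in rows, so rows that do not move let the fingers close. It gives the time, the measured TCP pose, the force and the opening at its end, in the units of the state.
- ctrl.get_obs(): the state, without advancing time (a new reading comes with each control period).
- viewer.camera(name): name is "scene" or "top" or "wrist"; returns the picture (420x560x3 uint8, red, green, blue); there is no depth.
- viewer.get_calibration(name): a dict with "camera_matrix" (3x3 intrinsics, pixels), "k1" (the pictures are not rectified: a ray, as slopes to the right and down, at radius r is drawn at 1 + k1 r^2 times it, then the intrinsics apply), "R" (3x3) and "t" (3): a world point X has camera coordinates R X + t. Camera axes: x right, y down, z forward; pixel columns grow to the right and rows downward; lengths in m; the calibration is good to about 2 mm. A picture is of the moment at which its call begins: read the wrist's pose just before it. get_calibration takes no time and is no camera call; for the wrist camera it gives the pose at the moment of the call.
- ctrl.hand_in(): hands the job in, once; it reports no verdict.
The state is a dict: "time_s": time; "q": joint angles; "dq": joint speeds; "joint_efforts": joint torques, N m; "eef_pos": TCP position; "eef_rot": TCP orientation; "wrist_force": force on the tool from outside, world axes, zero at the start; "torque": the same for the moment, N m; "opening": opening from 0.0 (shut) to 1.0 (fully open).
Only numpy, scipy, OpenCV 4.12 (cv2) and the standard library are available. Lean on these libraries where they do the work, as an engineer would, in place of code of your own. Each camera call takes 0.05 s, during which the arm holds its last target. There are 200 camera calls.

### The job

Put the four loose empty jerrycans back into their row on the white shelf board: the smallest and the biggest of the set already stand at its two ends, so stand the other four on the free blue mats between them, one to a mat, so that the row rises in size step by step from the smallest to the biggest. Set each one upright in the middle of its mat with its handle straight across the row, do not knock any over, and leave the two end jerrycans where they are.

Things in the scene. Friction and masses are not known exactly. Their poses are not given: they have to be found in the camera images.
- can_2: White jerrycan, blue cap at its -x end, smallest of the four loose ones. 74 mm deep (x), 60 wide (y), 113 high with handle, 45 g. Origin: centre of underside, z up. Handle: level bar along x at y = 0, 20 mm wide, 14 tall, top at z = 113, from x = -6 to 36 (middle x = +15), a 10 mm leg at each end, 22 mm free below it to the shoulder at z = 77. Cap 28 mm across, top z = 99. Starts on the bench beyond the row.
- can_3: White jerrycan, blue cap at its -x end, second smallest of the four loose ones. 82 mm deep (x), 66 wide (y), 131 high with handle, 60 g. Origin: centre of underside, z up. Handle: level bar along x at y = 0, 20 mm wide, 14 tall, top at z = 131, from x = -10 to 40 (middle x = +15), a 10 mm leg at each end, 22 mm free below it to the shoulder at z = 95. Cap 28 mm across, top z = 117. Starts on the bench beyond the row.
- can_4: White jerrycan, blue cap at its -x end, second biggest of the four loose ones. 90 mm deep (x), 72 wide (y), 149 high with handle, 80 g. Origin: centre of underside, z up. Handle: level bar along x at y = 0, 20 mm wide, 14 tall, top at z = 149, from x = -14 to 44 (middle x = +15), a 10 mm leg at each end, 22 mm free below it to the shoulder at z = 113. Cap 28 mm across, top z = 135. Starts on the bench beyond the row.
- can_5: White jerrycan, blue cap at its -x end, biggest of the four loose ones. 98 mm deep (x), 78 wide (y), 167 high with handle, 100 g. Origin: centre of underside, z up. Handle: level bar along x at y = 0, 20 mm wide, 14 tall, top at z = 167, from x = -18 to 48 (middle x = +15), a 10 mm leg at each end, 22 mm free below it to the shoulder at z = 131. Cap 28 mm across, top z = 153. Starts on the bench beyond the row.
- can_smallest: White jerrycan, blue cap at its -x end, smallest of all six, on its own mat at one end of the row (which end varies); not to be moved. 66 mm deep (x), 54 wide (y), 95 high with handle, 35 g. Origin: centre of underside, z up. 
- can_biggest: White jerrycan, blue cap at its -x end, biggest of all six, on its own mat at the other end of the row; not to be moved. 106 mm deep (x), 84 wide (y), 185 high with handle, 130 g. Origin: centre of underside, z up. 
- mat_a: One of four like free blue rubber mats on the white shelf board, 106 mm (x) by 86 (y), 3 thick. Origin: centre of its underside, 20 mm above the bench (top at 23). Its y axis runs along the row, x across it. The six mats (these and the two under the end jerrycans) lie in a straight row, 110 mm centre to centre; which of mat_a to mat_d lies where varies.
- mat_b: One of four like free blue rubber mats on the white shelf board, 106 mm (x) by 86 (y), 3 thick. Origin: centre of its underside, 20 mm above the bench (top at 23). Its y axis runs along the row, x across it. The six mats (these and the two under the end jerrycans) lie in a straight row, 110 mm centre to centre; which of mat_a to mat_d lies where varies.
- mat_c: One of four like free blue rubber mats on the white shelf board, 106 mm (x) by 86 (y), 3 thick. Origin: centre of its underside, 20 mm above the bench (top at 23). Its y axis runs along the row, x across it. The six mats (these and the two under the end jerrycans) lie in a straight row, 110 mm centre to centre; which of mat_a to mat_d lies where varies.
- mat_d: One of four like free blue rubber mats on the white shelf board, 106 mm (x) by 86 (y), 3 thick. Origin: centre of its underside, 20 mm above the bench (top at 23). Its y axis runs along the row, x across it. The six mats (these and the two under the end jerrycans) lie in a straight row, 110 mm centre to centre; which of mat_a to mat_d lies where varies.

How it is judged:
At the end, for the whole second after the job is handed in: The four stand released, at rest and upright (0.08 rad) on the four mats, in order of size from the smallest end to the biggest, each within 14 mm of its mat's centre, handle within 0.25 rad of straight across the row; the two end jerrycans upright, within 15 mm of where they stood ((horizontal distance between can_2 and mat_a below 0.014 m or horizontal distance between can_2 and mat_b below 0.014 m or horizontal distance between can_2 and mat_c below 0.014 m or horizontal distance between can_2 and mat_d below 0.014 m) and horizontal distance between can_2 and can_smallest between 0.065 and 0.155 m and angle between the x axis of each of can_2, can_3, can_4, can_5 and the x axis of mat_a, either way round below 0.25 rad and angle between each of can_2, can_3, can_4, can_5, can_smallest, can_biggest's own z axis and vertical below 0.08 rad and height (world z) of can_2 between 0.018 and 0.028 m and linear speed of each of can_2, can_3, can_4, can_5 below 0.02 m/s and angular speed of each of can_2, can_3, can_4, can_5 below 0.2 rad/s and (horizontal distance between can_3 and mat_a below 0.014 m or horizontal distance between can_3 and mat_b below 0.014 m or horizontal distance between can_3 and mat_c below 0.014 m or horizontal distance between can_3 and mat_d below 0.014 m) and horizontal distance between can_3 and can_smallest between 0.175 and 0.265 m and height (world z) of can_3 between 0.018 and 0.028 m and (horizontal distance between can_4 and mat_a below 0.014 m or horizontal distance between can_4 and mat_b below 0.014 m or horizontal distance between can_4 and mat_c below 0.014 m or horizontal distance between can_4 and mat_d below 0.014 m) and horizontal distance between can_4 and can_smallest between 0.285 and 0.375 m and height (world z) of can_4 between 0.018 and 0.028 m and (horizontal distance between can_5 and mat_a below 0.014 m or horizontal distance between can_5 and mat_b below 0.014 m or horizontal distance between can_5 and mat_c below 0.014 m or horizontal distance between can_5 and mat_d below 0.014 m) and horizontal distance between can_5 and can_smallest between 0.395 and 0.485 m and height (world z) of can_5 between 0.018 and 0.028 m and distance of each of can_smallest, can_biggest from where it was at the start of the episode below 0.015 m); the robot touches nothing.
It fails at once if an end jerrycan is pushed out of its place (more than 25 mm) (distance of any of can_smallest, can_biggest from where it was at the start of the episode above 0.025 m).
It fails at once if a jerrycan is knocked over (tipped past 1 rad) (angle between any of can_2, can_3, can_4, can_5, can_smallest, can_biggest's own z axis and vertical above 1 rad).
It also fails if it takes over 112 s, if anything falls off the work surface, if the arm or the gripper's body presses on something with over 40 N, if the wrist force passes 120 N, or if a joint passes its speed limit or range.

## Working session

There is one attempt and no reset: what is moved stays moved. The work goes in short steps, Python scripts to look and compute and a shell command to move; the robot and the scene stay as the last step left them, time stands still between calls to the robot, and variables do not carry over. Pictures are saved under pics/ and viewed, about 12 in all and at most 16, crops included, and the job is handed in when it is done.

```bash
mkdir -p pics; python3 - <<'E'
from bench import ctrl, viewer
import cv2
o=ctrl.get_obs(); print(o['time_s'],o['eef_pos'],o['eef_rot'],o['opening'],ctrl.grip_point_offset)
for n in ('scene','top'):
    cv2.imwrite(f'pics/{n}0.png',viewer.camera(n)[:,:,::-1])
    c=viewer.get_calibration(n); print(n,c)
E
```

```text
0.0 [0.25890541 0.51279391 0.23040819] [-3.73010518e-04  2.31784057e-01  9.72766880e-01 -7.80363845e-04] 0.9997072209081586 0.0187
scene {'camera_matrix': array([[515.48005363,   0.        , 273.170225  ],
       [  0.        , 515.48005363, 213.28642002],
       [  0.        ,   0.        ,   1.        ]]), 'k1': -0.15082920192069016, 'R': array([[-0.29440401,  0.95564842, -0.00789771],
       [ 0.64141741,  0.19146006, -0.74291773],
       [-0.70845606, -0.22378369, -0.66933614]]), 't': array([ 0.13248014, -0.32553962,  1.67461999])}
top {'camera_matrix': array([[393.69856556,   0.        , 281.64157797],
       [  0.        , 393.69856556, 217.35189266],
       [  0.        ,   0.        ,   1.        ]]), 'k1': -0.02186543634005618, 'R': array([[ 0.02462724, -0.99954997, -0.01712771],
       [-0.98555823, -0.02140412, -0.16797866],
       [ 0.16753647,  0.02101721, -0.98564183]]), 't': array([0.01273393, 0.55083214, 0.87784654])}
```

View pics/top0.png

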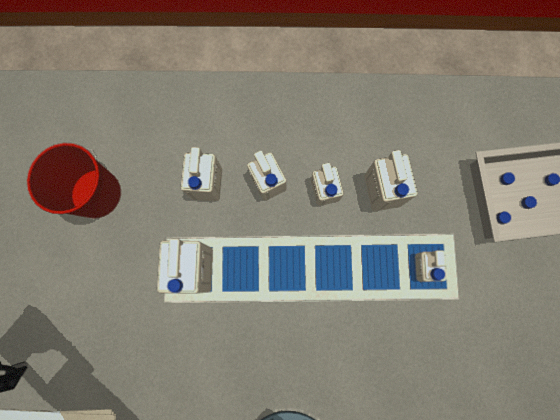

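View pics/scene0.png

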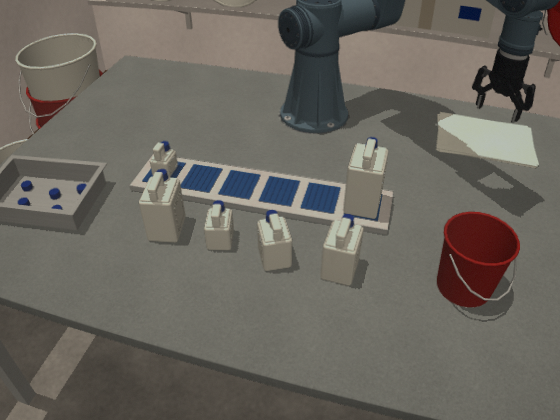

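Top view: the biggest is at the left end of the row (~185,265) and the smallest at the right (~433,265). The free mats are at columns ~240, 287, 333 and 380, row ~268. The loose cans are at ~(199,172), (267,172), (328,183) and (393,180), and their sizes look like 4, 3, 2, 5. I'll zoom in for accurate handle points.

```bash
python3 - <<'E'
import cv2,numpy as np
im=cv2.imread('pics/top0.png')
def crop(x,y,w,h,s):
    c=cv2.resize(im[y:y+h,x:x+w],None,fx=s,fy=s,interpolation=cv2.INTER_CUBIC)
    for k in range(0,w,10): cv2.line(c,(k*s,0),(k*s,6 if k%50 else 14),(0,0,255),1); 
    for k in range(0,h,10): cv2.line(c,(0,k*s),(6 if k%50 else 14,k*s),(0,0,255),1)
    return c
a=crop(175,140,115,60,6); b=crop(305,140,115,70,6)
# two separate pictures tiled
cv2.imwrite('pics/crop1.png',a[:, :]) ; cv2.imwrite('pics/crop2.png',b)
cv2.imwrite('pics/crop12.png',cv2.resize(np.vstack([a,b[:]]),None,fx=.76,fy=.76,interpolation=cv2.INTER_AREA))
hsv=cv2.cvtColor(im,cv2.COLOR_BGR2HSV); m=cv2.inRange(hsv,(100,120,40),(130,255,255))
n,l,st,ce=cv2.connectedComponentsWithStats(m)
for i in range(1,n):
    if st[i,4]>40: print(st[i],ce[i].round(1))
E
```

```text
[502 173  13  11 109] [507.9 178. ]
[266 174  12  12 110] [270.9 179.4]
[548 174  12  11 102] [553.3 178.7]
[189 176  12  13 116] [194.3 182.2]
[326 184  11  12 106] [331.  189.6]
[395 184  14  13 120] [401.8 189.4]
[525 197  11  11 100] [530.1 201.7]
[498 212  13  11 109] [504.1 217. ]
[ 362  245   38   45 1571] [379.9 266.6]
[408 244  39  45 640] [422.2 266.1]
[ 223  247   35   44 1540] [240.  268.5]
[ 269  246   36   45 1566] [286.6 267.8]
[ 315  246   38   44 1565] [333.3 267.6]
[431 268  14  12 124] [437.6 273.7]
[168 279  14  13 148] [174.6 285.2]
```

View pics/crop1.png

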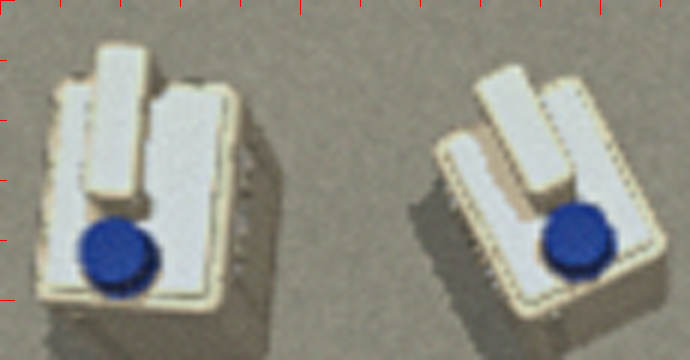

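View pics/crop2.png

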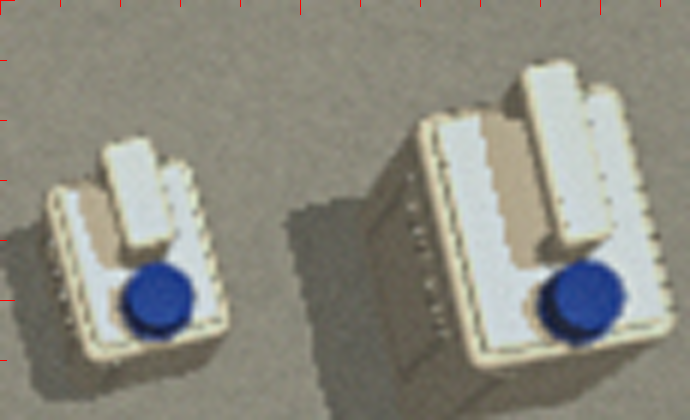

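```bash
cat > h.py <<'E'
import numpy as np,cv2
from scipy.optimize import least_squares
from bench import ctrl,viewer
D={2:(74,60,113,-6,36),3:(82,66,131,-10,40),4:(90,72,149,-14,44),5:(98,78,167,-18,48)}
def project(X,c):
    p=np.atleast_2d(X)@c['R'].T+c['t']; s=p[:,:2]/p[:,2:]; s=s*(1+c['k1']*(s**2).sum(1,keepdims=True))
    K=c['camera_matrix']; return s*[K[0,0],K[1,1]]+K[:2,2]
def toworld(px,z,c):   # pixel(s) -> world at height z
    out=[]
    for p in np.atleast_2d(px):
        f=lambda v:(project([v[0],v[1],z],c)[0]-p)
        out.append(least_squares(f,[.6,0]).x)
    return np.array(out)
def pts(k):
    d,w,h,a,b=D[k]
    return np.array([[b,10,h],[b,-10,h],[a,10,h],[a,-10,h],[d/2,w/2,h-36],[d/2,-w/2,h-36],[-d/2,-w/2,h-36],[-d/2,w/2,h-36]])/1e3
def world(v,P,z0=0):
    c,s=np.cos(v[2]),np.sin(v[2]); return np.c_[v[0]+c*P[:,0]-s*P[:,1],v[1]+s*P[:,0]+c*P[:,1],P[:,2]+z0]
def fit(px,k,c,v0,z0=0):
    r=least_squares(lambda v:(project(world(v,pts(k),z0),c)-px).ravel(),v0,x_scale=[.01,.01,.1]); return r.x,np.sqrt((r.fun**2).mean())
E
cat > m.py <<'E'
from h import *
c=viewer.get_calibration('top')
C={'A':(175,140,[(97,45),(148,48),(88,190),(137,194),(60,85),(232,90),(212,305),(42,298)]),
'B':(175,140,[(477,85),(517,66),(535,190),(572,168),(440,145),(572,80),(662,245),(527,315)]),
'C':(305,140,[(104,150),(145,140),(127,245),(168,233),(52,192),(180,162),(225,325),(98,358)]),
'D':(305,140,[(524,72),(572,63),(562,243),(608,233),(425,120),(612,88),(670,328),(482,363)])}
for n,(x,y,p) in C.items():
    px=(np.array(p)+.5)/6-.5+[x,y]
    R=sorted((fit(px,k,c,[.7,0,0])[::-1]+(k,) for k in D),key=lambda r:r[0])
    e,v,k=R[0]; print(n,[(r[2],round(r[0],2)) for r in R],v.round(4),'handle mid',world(v,np.array([[.015,0,D[k][2]/1e3]]))[0].round(4))
m=toworld([(240,268.5),(286.6,267.8),(333.3,267.6),(379.9,266.6)],.023,c); print(m.round(4),np.diff(m,axis=0).round(4))
E
python3 m.py
```

```text
A [(3, np.float64(0.82)), (4, np.float64(1.33)), (2, np.float64(2.22)), (5, np.float64(2.99))] [ 0.6447  0.2194 -0.0205] handle mid [0.6597 0.2191 0.131 ]
B [(2, np.float64(0.76)), (3, np.float64(1.56)), (4, np.float64(3.15)), (5, np.float64(4.89))] [0.652  0.0634 0.5038] handle mid [0.6652 0.0706 0.113 ]
C [(2, np.float64(1.49)), (3, np.float64(3.03)), (4, np.float64(4.71)), (5, np.float64(6.49))] [ 0.6292 -0.0788  0.2645] handle mid [ 0.6437 -0.0748  0.113 ]
D [(4, np.float64(0.87)), (5, np.float64(1.4)), (3, np.float64(2.36)), (2, np.float64(3.97))] [ 0.636  -0.2262  0.1995] handle mid [ 0.6507 -0.2232  0.149 ]
[[ 0.4297  0.1214]
 [ 0.434   0.0113]
 [ 0.4371 -0.0986]
 [ 0.4419 -0.2081]] [[ 0.0043 -0.11  ]
 [ 0.0031 -0.1099]
 [ 0.0048 -0.1095]]
```

```bash
cat >> m.py <<'E'
print()
for (n,(x,y,p)),k in zip(C.items(),(4,3,2,5)):
    px=(np.array(p)+.5)/6-.5+[x,y]
    w=np.array([1,1,1,1,.3,.3,.3,.3])[:,None]
    f=lambda v,w=w:((project(world(v,pts(k)),c)-px)*w).ravel()
    v=least_squares(f,[.65,0,.1],x_scale=[.01,.01,.1]).x
    print(n,k,v.round(4),'handle',world(v,np.array([[.015,0,D[k][2]/1e3]]))[0].round(4),'\n',f(v,1).reshape(8,2).round(1).tolist())
r=np.polyfit(m[:,1],m[:,0],1); print('row slope',r,'across yaw',-np.arctan(r[0]))
E
python3 m.py | sed -n '/^$/,$p'
```

```text
A 4 [ 0.6402  0.2147 -0.0094] handle [0.6552 0.2145 0.149 ] 
 [[-0.2, -0.6], [0.5, -0.9], [-0.7, 1.1], [0.4, 0.7], [-1.5, -2.5], [1.5, -2.5], [2.3, 0.6], [-1.7, 0.8]]
B 3 [0.6475 0.0622 0.5098] handle [0.6606 0.0695 0.131 ] 
 [[-1.2, -0.5], [0.2, -1.5], [-0.5, 1.4], [1.5, 0.9], [-2.8, -1.2], [0.8, -3.4], [2.6, -0.3], [-0.9, 1.4]]
C 2 [ 0.6298 -0.0783  0.2512] handle [ 0.6443 -0.0746  0.113 ] 
 [[-1.3, -0.9], [0.6, -1.2], [-0.6, 1.1], [1.4, 1.1], [-2.4, -1.7], [1.4, -2.4], [1.9, 0.7], [-2.4, 1.1]]
D 5 [ 0.631  -0.2211  0.1856] handle [ 0.6458 -0.2183  0.167 ] 
 [[-1.0, -0.9], [0.4, -0.9], [-0.6, 0.8], [1.2, 0.9], [-1.8, -1.7], [2.0, -2.0], [2.2, 1.2], [-2.1, 1.2]]
row slope [-0.0361071   0.43411227] across yaw 0.03609141832737046
```

```bash
cat > go.py <<'E'
import sys
from h import *
from scipy.spatial.transform import Rotation as Rn
x,y,z,yaw=map(float,sys.argv[1:5])
o=ctrl.get_obs(); w,a,b,c=o['eef_rot']; R=Rn.from_quat([a,b,c,w])
T=Rn.from_euler('z',yaw+np.pi)*Rn.from_euler('x',np.pi)
d=T.inv().apply(np.array([x,y,z])-o['eef_pos'])/.15   # in target tool axes
dn=R.inv().apply(np.array([x,y,z])-o['eef_pos'])/.15
print('t',round(o['time_s'],2),'pos',o['eef_pos'].round(4),'op',round(o['opening'],3),'F',o['wrist_force'].round(1),'\ntravel now',dn.round(3),'aligned',d.round(3),'dr',((R.inv()*T).as_rotvec(degrees=True)/30).round(3))
E
python3 go.py .6458 -.2183 .30 .1856
python3 -m handwheel '[{"travel":[0,0,-0.08],"dr":[0,0,-0.21]},{"travel":[0,0,-0.08],"dr":[0,0,-0.21]},{"travel":[0,0,-0.08],"dr":[0,0,-0.21]},{"travel":[0,0,-0.08],"dr":[0,0,-0.21]},{"travel":[0,0,-0.08],"dr":[0,0,-0.21]},{"travel":[0,0,-0.08],"dr":[0,0,-0.21]}]' 1
python3 go.py .6458 -.2183 .30 .1856
```

```text
t 0.1 pos [0.259  0.5128 0.2305] op 0.999 F [-0.5 -0.6  0.3] 
travel now [-4.5   -3.188 -0.46 ] aligned [-1.635 -5.266 -0.463] dr [-0.003 -0.002 -1.248]
time_s: 0.6
eef_pos: [0.2566, 0.5098, 0.2976]
eef_rot: [-0.006, -0.109, 0.994, -0.006]
wrist_force: [-0.1, -0.6, -0.0]
opening: 1.001
t 0.6 pos [0.2566 0.5098 0.2976] op 1.001 F [-0.1 -0.6 -0. ] 
travel now [-1.479 -5.302  0.02 ] aligned [-1.654 -5.25  -0.016] dr [-0.02  -0.024  0.063]
```

```bash

python3 -m handwheel '[{"travel":[-0.08,-0.26,0],"dr":[0,0,0.06]},{"travel":[-0.08,-0.26,0],"dr":[0,0,0]},{"travel":[-0.08,-0.26,0],"dr":[0,0,0]},{"travel":[-0.08,-0.26,0],"dr":[0,0,0]},{"travel":[-0.08,-0.26,0],"dr":[0,0,0]},{"travel":[-0.08,-0.26,0],"dr":[0,0,0]},{"travel":[-0.08,-0.26,0],"dr":[0,0,0]},{"travel":[-0.08,-0.26,0],"dr":[0,0,0]},{"travel":[-0.08,-0.26,0],"dr":[0,0,0]},{"travel":[-0.08,-0.26,0],"dr":[0,0,0]},{"travel":[-0.08,-0.26,0],"dr":[0,0,0]},{"travel":[-0.08,-0.26,0],"dr":[0,0,0]},{"travel":[-0.08,-0.26,0],"dr":[0,0,0]},{"travel":[-0.08,-0.26,0],"dr":[0,0,0]},{"travel":[-0.08,-0.26,0],"dr":[0,0,0]},{"travel":[-0.08,-0.26,0],"dr":[0,0,0]},{"travel":[-0.08,-0.26,0],"dr":[0,0,0]},{"travel":[-0.08,-0.26,0],"dr":[0,0,0]}]'
python3 go.py .6458 -.2183 .25 .1856
```

```text
time_s: 2.1
eef_pos: [0.6085, -0.1463, 0.2968]
eef_rot: [-0.007, -0.104, 0.995, -0.002]
wrist_force: [1.3, 0.1, 0.6]
opening: 1.001
t 2.1 pos [ 0.6085 -0.1463  0.2968] op 1.001 F [1.3 0.1 0.6] 
travel now [-0.149 -0.52   0.311] aligned [-0.156 -0.518  0.312] dr [-0.007 -0.029  0.042]
```

```bash

python3 -m handwheel '[{"travel":[-0.06,-0.2,0.05],"dr":[0,-0.02,0.04]},{"travel":[-0.06,-0.2,0.1],"dr":[0,0,0]},{"travel":[-0.03,-0.12,0.1],"dr":[0,0,0]},{"travel":[0,0,0.06],"dr":[0,0,0]},{"travel":[0,0,0],"dr":[0,0,0]}]'
python3 go.py .6458 -.2183 .141 .1856
python3 - <<'E'
from h import *
c=viewer.get_calibration('wrist'); im=viewer.camera('wrist')[:,:,::-1].copy()
for q in project(world([.631,-.2211,.1856],pts(5)),c): cv2.circle(im,tuple(int(round(t)) for t in q),3,(0,0,255),1)
cv2.imwrite('pics/w1.png',im)
E
```

```text
time_s: 2.52
eef_pos: [0.6475, -0.2321, 0.2443]
eef_rot: [-0.003, -0.088, 0.996, -0.002]
wrist_force: [-0.2, 1.2, 0.2]
opening: 1.001
t 2.52 pos [ 0.6475 -0.2321  0.2443] op 1.001 F [-0.2  1.2  0.2] 
travel now [-0.009  0.095  0.689] aligned [-0.006  0.093  0.689] dr [-0.006 -0.012 -0.018]
```

View pics/w1.png

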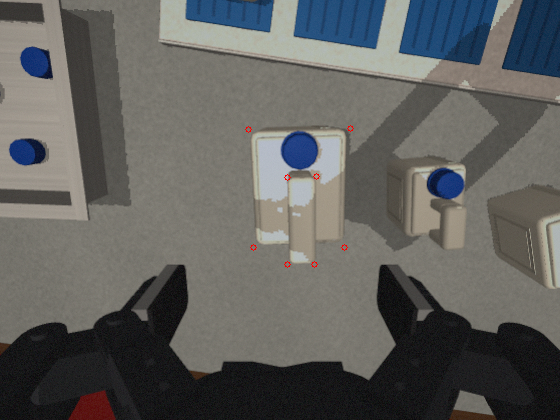

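The wrist view shows the handle bar from ~(302,176) to (302,264), right on the projected model, so the estimate holds. Now I descend and grip.

```bash

python3 -m handwheel '[{"travel":[-0.005,0.09,0.05],"dr":[0,-0.01,-0.018]},{"travel":[0,0,0.15],"dr":[0,0,0]},{"travel":[0,0,0.15],"dr":[0,0,0]},{"travel":[0,0,0.15],"dr":[0,0,0]},{"travel":[0,0,0.1],"dr":[0,0,0]},{"travel":[0,0,0.06],"dr":[0,0,0]},{"travel":[0,0,0],"dr":[0,0,0]}]'
python3 go.py .6458 -.2183 .141 .1856
```

```text
time_s: 3.15
eef_pos: [0.6476, -0.2104, 0.1515]
eef_rot: [0.004, -0.097, 0.995, -0.004]
wrist_force: [-0.1, 0.5, 0.0]
opening: 0.999
t 3.15 pos [ 0.6476 -0.2104  0.1515] op 0.999 F [-0.1  0.5  0. ] 
travel now [ 0.022 -0.049  0.07 ] aligned [ 0.021 -0.049  0.07 ] dr [-0.016  0.013  0.017]
```

```bash

python3 -m handwheel '[{"travel":[0.01,-0.03,0.035],"dr":[-0.016,0.01,0.01]},{"travel":[0.01,-0.015,0.025],"dr":[0,0,0]},{"travel":[0,0,0],"dr":[0,0,0]}]'
python3 go.py .6458 -.2183 .141 .1856
```

```text
time_s: 3.4
eef_pos: [0.6473, -0.2168, 0.1456]
eef_rot: [0.002, -0.096, 0.995, -0.0]
wrist_force: [0.2, 0.0, 1.1]
opening: 1.001
t 3.4 pos [ 0.6473 -0.2168  0.1456] op 1.001 F [0.2 0.  1.1] 
travel now [ 0.012 -0.008  0.03 ] aligned [ 0.012 -0.008  0.03 ] dr [-0.003  0.008  0.012]
```

```bash

python3 -m handwheel '[{"travel":[0.01,-0.006,0.025],"dr":[0,0.005,0.01]},{"travel":[0,0,0],"dr":[0,0,0]},{"travel":[0,0,0],"dr":[0,0,0]},{"travel":[0,0,0],"dr":[0,0,0]},{"travel":[0,0,0],"dr":[0,0,0]},{"travel":[0,0,0],"dr":[0,0,0]},{"travel":[0,0,0],"dr":[0,0,0]},{"travel":[0,0,0],"dr":[0,0,0]},{"travel":[0,0,0],"dr":[0,0,0]},{"travel":[0,0,0],"dr":[0,0,0]}]' -1
python3 go.py .6458 -.2183 .32 .036
```

```text
time_s: 4.23
eef_pos: [0.6475, -0.2198, 0.145]
eef_rot: [0.003, -0.092, 0.996, -0.002]
wrist_force: [0.2, 0.5, -0.6]
opening: 0.223
t 4.23 pos [ 0.6475 -0.2198  0.145 ] op 0.223 F [ 0.2  0.5 -0.6] 
travel now [ 0.003  0.006 -1.167] aligned [ 0.011  0.01  -1.167] dr [-0.008  0.012  0.284]
```

```bash

python3 -m handwheel '[{"travel":[0,0,-0.06],"dr":[0,0,0]},{"travel":[0,0,-0.12],"dr":[0,0,0]},{"travel":[0,0,-0.2],"dr":[0,0,0]},{"travel":[0,0,-0.2],"dr":[0,0,0.09]},{"travel":[0,0,-0.2],"dr":[0,0,0.09]},{"travel":[0,0,-0.15],"dr":[0,0,0.09]},{"travel":[0,0,-0.1],"dr":[0,0,0.01]},{"travel":[0,0,-0.05],"dr":[0,0,0]},{"travel":[0,0,0],"dr":[0,0,0]}]'
python3 go.py .6466 .1220 .31 .036
```

```text
time_s: 4.98
eef_pos: [0.6444, -0.2179, 0.3155]
eef_rot: [0.001, -0.016, 1.0, -0.0]
wrist_force: [0.2, -0.1, -0.8]
opening: 0.223
t 4.98 pos [ 0.6444 -0.2179  0.3155] op 0.223 F [ 0.2 -0.1 -0.8] 
travel now [-0.085  2.265  0.035] aligned [-0.096  2.264  0.036] dr [-0.001  0.002 -0.009]
```

```bash

python3 -m handwheel '[{"travel":[-0.01,0.1,0.01],"dr":[0,0,-0.01]},{"travel":[-0.01,0.2,0],"dr":[0,0,0]},{"travel":[-0.01,0.2,0],"dr":[0,0,0]},{"travel":[-0.01,0.2,0],"dr":[0,0,0]},{"travel":[-0.01,0.2,0],"dr":[0,0,0]},{"travel":[-0.01,0.2,0],"dr":[0,0,0]},{"travel":[-0.01,0.2,0],"dr":[0,0,0]},{"travel":[-0.01,0.2,0],"dr":[0,0,0]},{"travel":[0,0.2,0],"dr":[0,0,0]},{"travel":[0,0.2,0],"dr":[0,0,0]},{"travel":[0,0.2,0],"dr":[0,0,0]},{"travel":[0,0.1,0],"dr":[0,0,0]},{"travel":[0.1,0,0],"dr":[0,0,0]},{"travel":[0.2,0,0],"dr":[0,0,0]},{"travel":[0.2,0,0],"dr":[0,0,0]},{"travel":[0.2,0,0],"dr":[0,0,0]},{"travel":[0.2,0,0],"dr":[0,0,0]},{"travel":[0.2,0,0],"dr":[0,0,0]},{"travel":[0.1,0,0],"dr":[0,0,0]},{"travel":[0,0,0],"dr":[0,0,0]}]'
python3 go.py .4466 .1220 .170 .036
```

```text
time_s: 6.65
eef_pos: [0.4341, 0.1362, 0.2809]
eef_rot: [-0.029, -0.027, 0.999, 0.005]
wrist_force: [0.7, -0.3, -0.8]
opening: 0.218
t 6.65 pos [0.4341 0.1362 0.2809] op 0.218 F [ 0.7 -0.3 -0.8] 
travel now [-0.12  -0.108  0.733] aligned [-0.08  -0.097  0.74 ] dr [ 0.022 -0.11   0.036]
```

```bash

python3 -m handwheel '[{"travel":[-0.05,-0.05,0.05],"dr":[0.022,-0.06,0.03]},{"travel":[-0.03,-0.05,0.1],"dr":[0,-0.05,0]},{"travel":[0,0,0.12],"dr":[0,0,0]},{"travel":[0,0,0.12],"dr":[0,0,0]},{"travel":[0,0,0.05],"dr":[0,0,0]},{"travel":[0,0,0],"dr":[0,0,0]}]'
python3 go.py .4466 .1220 .170 .036
python3 - <<'E'
from h import *
cv2.imwrite('pics/s1.png',viewer.camera('scene')[:,:,::-1])
E
```

```text
time_s: 7.15
eef_pos: [0.4438, 0.1243, 0.2071]
eef_rot: [-0.001, -0.022, 1.0, 0.0]
wrist_force: [-0.3, -0.2, -0.4]
opening: 0.219
t 7.15 pos [0.4438 0.1243 0.2071] op 0.219 F [-0.3 -0.2 -0.4] 
travel now [-0.018 -0.016  0.247] aligned [-0.018 -0.016  0.247] dr [ 0.002 -0.003  0.014]
```

View pics/s1.png

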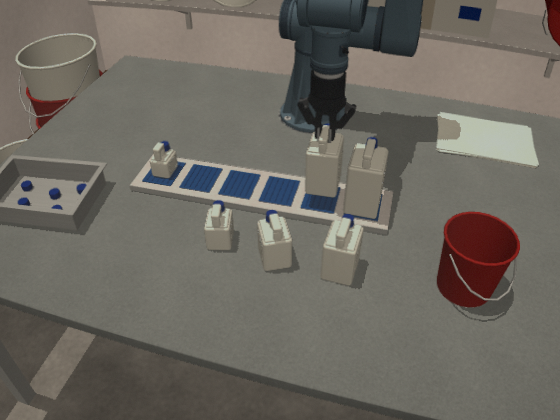

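The can_5 hangs upright over the fourth mat (~325,165), and the others haven't moved. Lowering it now.

```bash

python3 -m handwheel '[{"travel":[-0.015,-0.01,0.05],"dr":[0,0,0.01]},{"travel":[0,0,0.06],"dr":[0,0,0]},{"travel":[0,0,0.05],"dr":[0,0,0]},{"travel":[0,0,0.03],"dr":[0,0,0]},{"travel":[0,0,0.02],"dr":[0,0,0]},{"travel":[0,0,0],"dr":[0,0,0]}]'
python3 go.py .4466 .1220 .168 .036
```

```text
time_s: 7.7
eef_pos: [0.4487, 0.1233, 0.1751]
eef_rot: [0.001, -0.019, 1.0, 0.001]
wrist_force: [0.2, 0.7, -1.8]
opening: 0.216
t 7.7 pos [0.4487 0.1233 0.1751] op 0.216 F [ 0.2  0.7 -1.8] 
travel now [ 0.014 -0.008  0.047] aligned [ 0.014 -0.008  0.047] dr [0.002 0.003 0.004]
```

```bash

python3 -m handwheel '[{"travel":[0.01,-0.006,0.025],"dr":[0,0,0]},{"travel":[0,0,0.015],"dr":[0,0,0]},{"travel":[0,0,0.01],"dr":[0,0,0]},{"travel":[0,0,0],"dr":[0,0,0]}]'
python3 go.py .4466 .1220 .168 .036
```

```text
time_s: 8.03
eef_pos: [0.4481, 0.1225, 0.1683]
eef_rot: [0.002, -0.019, 1.0, 0.001]
wrist_force: [-1.2, 0.0, -1.2]
opening: 0.217
t 8.03 pos [0.4481 0.1225 0.1683] op 0.217 F [-1.2  0.  -1.2] 
travel now [ 0.01  -0.003  0.002] aligned [ 0.01  -0.003  0.002] dr [0.003 0.009 0.004]
```

```bash

python3 -m handwheel '[{"travel":[0.005,0,0.01],"dr":[0,0,0]},{"travel":[0,0,0],"dr":[0,0,0]}]'
python3 -m handwheel '[{"travel":[0,0,0],"dr":[0,0,0]},{"travel":[0,0,0],"dr":[0,0,0]},{"travel":[0,0,0],"dr":[0,0,0]},{"travel":[0,0,0],"dr":[0,0,0]},{"travel":[0,0,0],"dr":[0,0,0]},{"travel":[0,0,0],"dr":[0,0,0]}]' 0.4
python3 go.py .655 .2145 .29 -.0094
```

```text
time_s: 8.2
eef_pos: [0.4489, 0.1228, 0.1685]
eef_rot: [0.004, -0.019, 1.0, 0.001]
wrist_force: [0.1, 0.9, -1.0]
opening: 0.219
time_s: 8.7
eef_pos: [0.449, 0.1225, 0.1687]
eef_rot: [0.005, -0.019, 1.0, 0.001]
wrist_force: [-0.5, 0.2, 0.8]
opening: 0.701
t 8.7 pos [0.449  0.1225 0.1687] op 0.701 F [-0.5  0.2  0.8] 
travel now [-1.403  0.562 -0.795] aligned [-1.367  0.626 -0.809] dr [0.003 0.018 0.09 ]
```

```bash

python3 -m handwheel '[{"travel":[0,0,-0.06],"dr":[0,0.01,0]},{"travel":[0,0,-0.15],"dr":[0,0,0]},{"travel":[0,0,-0.2],"dr":[0,0,0]},{"travel":[0,0,-0.2],"dr":[0,0,0.03]},{"travel":[0,0,-0.15],"dr":[0,0,0.03]},{"travel":[-0.1,0.05,0],"dr":[0,0,0.03]},{"travel":[-0.2,0.1,0],"dr":[0,0,0]},{"travel":[-0.2,0.1,0],"dr":[0,0,0]},{"travel":[-0.2,0.1,0],"dr":[0,0,0]},{"travel":[-0.2,0.1,0],"dr":[0,0,0]},{"travel":[-0.2,0.1,0],"dr":[0,0,0]},{"travel":[-0.1,0.04,0],"dr":[0,0,0]},{"travel":[-0.05,0.02,0],"dr":[0,0,0]},{"travel":[0,0,0],"dr":[0,0,0]}]' 1
python3 go.py .655 .2145 .125 -.0094
```

```text
time_s: 9.87
eef_pos: [0.644, 0.2161, 0.2856]
eef_rot: [0.001, 0.007, 1.0, 0.001]
wrist_force: [-0.5, -0.2, -0.6]
opening: 1.001
t 9.87 pos [0.644  0.2161 0.2856] op 1.001 F [-0.5 -0.2 -0.6] 
travel now [-0.072 -0.011  1.071] aligned [-0.074 -0.01   1.071] dr [ 0.002  0.003 -0.007]
```

```bash

python3 -m handwheel '[{"travel":[-0.05,-0.01,0.1],"dr":[0,0,0]},{"travel":[-0.02,0,0.2],"dr":[0,0,0]},{"travel":[0,0,0.2],"dr":[0,0,0]},{"travel":[0,0,0.2],"dr":[0,0,0]},{"travel":[0,0,0.15],"dr":[0,0,0]},{"travel":[0,0,0.06],"dr":[0,0,0]},{"travel":[0,0,0],"dr":[0,0,0]}]'
python3 go.py .655 .2145 .125 -.0094
```

```text
time_s: 10.45
eef_pos: [0.6537, 0.2137, 0.1455]
eef_rot: [0.002, 0.006, 1.0, 0.0]
wrist_force: [0.6, 0.4, 0.0]
opening: 0.997
t 10.45 pos [0.6537 0.2137 0.1455] op 0.997 F [0.6 0.4 0. ] 
travel now [-0.008  0.006  0.137] aligned [-0.009  0.006  0.137] dr [ 0.002  0.006 -0.007]
```

```bash

python3 -m handwheel '[{"travel":[-0.005,0.005,0.06],"dr":[0,0,0]},{"travel":[0,0,0.04],"dr":[0,0,0]},{"travel":[0,0,0.03],"dr":[0,0,0]},{"travel":[0,0,0.01],"dr":[0,0,0]},{"travel":[0,0,0],"dr":[0,0,0]}]'
python3 -m handwheel '[{"travel":[0,0,0],"dr":[0,0,0]},{"travel":[0,0,0],"dr":[0,0,0]},{"travel":[0,0,0],"dr":[0,0,0]},{"travel":[0,0,0],"dr":[0,0,0]},{"travel":[0,0,0],"dr":[0,0,0]},{"travel":[0,0,0],"dr":[0,0,0]},{"travel":[0,0,0],"dr":[0,0,0]},{"travel":[0,0,0],"dr":[0,0,0]}]' -1
python3 go.py .655 .0120 .320 .036
```

```text
time_s: 10.87
eef_pos: [0.6566, 0.2146, 0.128]
eef_rot: [0.005, 0.006, 1.0, 0.001]
wrist_force: [-0.0, 0.9, 0.5]
opening: 0.998
time_s: 11.53
eef_pos: [0.6587, 0.2152, 0.1319]
eef_rot: [0.008, 0.006, 1.0, 0.001]
wrist_force: [-0.4, -0.3, -1.1]
opening: 0.218
t 11.53 pos [0.6587 0.2152 0.1319] op 0.218 F [-0.4 -0.3 -1.1] 
travel now [-0.012 -1.351 -1.258] aligned [ 0.073 -1.353 -1.254] dr [ 0.005  0.029 -0.093]
```

```bash

python3 -m handwheel '[{"travel":[0,0,-0.06],"dr":[0,0.01,0]},{"travel":[0,0,-0.12],"dr":[0,0.01,0]},{"travel":[0,0,-0.2],"dr":[0,0,0]},{"travel":[0,0,-0.2],"dr":[0,0,-0.03]},{"travel":[0,0,-0.2],"dr":[0,0,-0.03]},{"travel":[0,0,-0.2],"dr":[0,0,-0.03]},{"travel":[0,0,-0.15],"dr":[0,0,0]},{"travel":[0,0,-0.1],"dr":[0,0,0]},{"travel":[0,0,-0.04],"dr":[0,0,0]},{"travel":[0,0,0],"dr":[0,0,0]}]'
python3 go.py .655 .0120 .32 .036
```

```text
time_s: 12.37
eef_pos: [0.6554, 0.2139, 0.3321]
eef_rot: [-0.002, -0.018, 1.0, 0.001]
wrist_force: [0.6, -0.7, -0.5]
opening: 0.22
t 12.37 pos [0.6554 0.2139 0.3321] op 0.22 F [ 0.6 -0.7 -0.5] 
travel now [ 0.052 -1.345  0.079] aligned [ 0.051 -1.345  0.081] dr [ 0.003 -0.009  0.001]
```

```bash

python3 -m handwheel '[{"travel":[0,-0.1,0],"dr":[0,0,0]},{"travel":[0,-0.2,0],"dr":[0,0,0]},{"travel":[0,-0.2,0],"dr":[0,0,0]},{"travel":[0,-0.2,0],"dr":[0,0,0]},{"travel":[0,-0.2,0],"dr":[0,0,0]},{"travel":[0,-0.2,0],"dr":[0,0,0]},{"travel":[0,-0.15,0],"dr":[0,0,0]},{"travel":[0,-0.05,0],"dr":[0,0,0]},{"travel":[0,0,0],"dr":[0,0,0]}]'
python3 go.py .4521 .0120 .32 .036
```

```text
time_s: 13.12
eef_pos: [0.6567, 0.0069, 0.3166]
eef_rot: [-0.013, -0.02, 1.0, 0.001]
wrist_force: [0.6, 0.1, -2.3]
opening: 0.22
t 13.12 pos [0.6567 0.0069 0.3166] op 0.22 F [ 0.6  0.1 -2.3] 
travel now [1.362 0.088 0.014] aligned [ 1.362  0.083 -0.022] dr [ 0.006 -0.051  0.006]
```

```bash

python3 -m handwheel '[{"travel":[0.1,0.01,0],"dr":[0,-0.025,0]},{"travel":[0.2,0.01,0],"dr":[0,-0.025,0]},{"travel":[0.2,0.01,0],"dr":[0,0,0]},{"travel":[0.2,0.01,0],"dr":[0,-0.01,0]},{"travel":[0.2,0.01,0],"dr":[0,-0.01,0]},{"travel":[0.2,0.01,0],"dr":[0,-0.01,0]},{"travel":[0.15,0,0],"dr":[0,-0.01,0]},{"travel":[0.05,0,0],"dr":[0,0,0]},{"travel":[0,0,0],"dr":[0,0,0]}]'
python3 go.py .4521 .0120 .157 .036
```

```text
time_s: 13.87
eef_pos: [0.4486, 0.015, 0.3051]
eef_rot: [0.003, -0.022, 1.0, 0.005]
wrist_force: [0.5, -0.7, -0.5]
opening: 0.222
t 13.87 pos [0.4486 0.015  0.3051] op 0.222 F [ 0.5 -0.7 -0.5] 
travel now [-0.016 -0.032  0.987] aligned [-0.023 -0.021  0.988] dr [0.02  0.013 0.014]
```

```bash

python3 -m handwheel '[{"travel":[-0.015,-0.02,0.08],"dr":[0.02,0.01,0.01]},{"travel":[0,0,0.15],"dr":[0,0,0]},{"travel":[0,0,0.2],"dr":[0,0,0]},{"travel":[0,0,0.18],"dr":[0,0,0]},{"travel":[0,0,0.1],"dr":[0,0,0]},{"travel":[0,0,0.05],"dr":[0,0,0]},{"travel":[0,0,0],"dr":[0,0,0]}]'
python3 go.py .4521 .0120 .157 .036
```

```text
time_s: 14.45
eef_pos: [0.4586, 0.013, 0.1827]
eef_rot: [0.002, -0.02, 1.0, -0.001]
wrist_force: [0.4, 0.1, -0.9]
opening: 0.211
t 14.45 pos [0.4586 0.013  0.1827] op 0.211 F [ 0.4  0.1 -0.9] 
travel now [ 0.045 -0.004  0.171] aligned [ 0.044 -0.005  0.171] dr [-0.005  0.008  0.006]
```

```bash

python3 -m handwheel '[{"travel":[0.03,-0.004,0.05],"dr":[0,0.008,0]},{"travel":[0.015,0,0.05],"dr":[0,0,0]},{"travel":[0,0,0.03],"dr":[0,0,0]},{"travel":[0,0,0.02],"dr":[0,0,0]},{"travel":[0,0,0],"dr":[0,0,0]}]'
python3 go.py .4521 .0120 .155 .036
```

```text
time_s: 14.87
eef_pos: [0.4541, 0.0117, 0.1591]
eef_rot: [0.001, -0.02, 1.0, -0.002]
wrist_force: [0.2, 0.4, -0.9]
opening: 0.22
t 14.87 pos [0.4541 0.0117 0.1591] op 0.22 F [ 0.2  0.4 -0.9] 
travel now [0.013 0.003 0.027] aligned [0.013 0.003 0.027] dr [-0.007  0.003  0.007]
```

```bash

for i in 1; do python3 -m handwheel '[{"travel":[0.01,0,0.02],"dr":[0,0,0]},{"travel":[0,0,0.015],"dr":[0,0,0]},{"travel":[0,0,0],"dr":[0,0,0]}]'; done
python3 -m handwheel '[{"travel":[0,0,0.01],"dr":[0,0,0]},{"travel":[0,0,0.01],"dr":[0,0,0]},{"travel":[0,0,0],"dr":[0,0,0]}]'
python3 go.py .4521 .0120 .155 .036
```

```text
time_s: 15.12
eef_pos: [0.4536, 0.0112, 0.1549]
eef_rot: [0.003, -0.02, 1.0, -0.002]
wrist_force: [-0.6, 0.7, -0.9]
opening: 0.219
time_s: 15.37
eef_pos: [0.4557, 0.0112, 0.1556]
eef_rot: [0.005, -0.02, 1.0, -0.003]
wrist_force: [-1.4, -0.4, -1.7]
opening: 0.217
t 15.37 pos [0.4557 0.0112 0.1556] op 0.217 F [-1.4 -0.4 -1.7] 
travel now [0.024 0.007 0.003] aligned [0.024 0.007 0.004] dr [-0.01   0.019  0.006]
```

```bash

python3 -m handwheel '[{"travel":[0.03,0.004,0.01],"dr":[0,0.015,0]},{"travel":[0,0,0],"dr":[0,0,0]}]'
python3 -m handwheel '[{"travel":[0,0,0],"dr":[0,0,0]},{"travel":[0,0,0],"dr":[0,0,0]},{"travel":[0,0,0],"dr":[0,0,0]},{"travel":[0,0,0],"dr":[0,0,0]},{"travel":[0,0,0],"dr":[0,0,0]}]' 0.4
python3 -m handwheel '[{"travel":[0,0,-0.06],"dr":[0,0,0]},{"travel":[0,0,-0.12],"dr":[0,0,0]},{"travel":[0,0,-0.2],"dr":[0,0,0]},{"travel":[0,0,-0.2],"dr":[0,0,0]},{"travel":[0,0,-0.2],"dr":[0,0,0]},{"travel":[0,0,-0.1],"dr":[0,0,0]},{"travel":[0,0,0],"dr":[0,0,0]}]'
python3 go.py .6606 .0695 .28 .5098
```

```text
time_s: 15.53
eef_pos: [0.4517, 0.0114, 0.1548]
eef_rot: [0.002, -0.02, 1.0, -0.003]
wrist_force: [-0.6, -0.1, -0.6]
opening: 0.216
time_s: 15.95
eef_pos: [0.4514, 0.0113, 0.1545]
eef_rot: [0.002, -0.02, 1.0, -0.003]
wrist_force: [0.0, 0.7, 0.2]
opening: 0.7
time_s: 16.53
eef_pos: [0.449, 0.0126, 0.2938]
eef_rot: [-0.001, -0.02, 1.0, -0.002]
wrist_force: [0.2, 0.3, -0.7]
opening: 0.701
t 16.53 pos [0.449  0.0126 0.2938] op 0.701 F [ 0.2  0.3 -0.7] 
travel now [-1.424  0.324  0.088] aligned [-1.416 -0.357  0.092] dr [-0.008 -0.005 -0.899]
```

```bash

python3 -m handwheel '[{"travel":[-0.1,0.02,0],"dr":[0,0,0]},{"travel":[-0.2,0.05,0],"dr":[0,0,0]},{"travel":[-0.2,0.05,0],"dr":[0,0,0]},{"travel":[-0.2,0.05,0],"dr":[0,0,0]},{"travel":[-0.2,0.05,0],"dr":[0,0,0]},{"travel":[-0.2,0.05,0],"dr":[0,0,0]},{"travel":[-0.2,0.05,0],"dr":[0,0,0]},{"travel":[-0.1,0,0],"dr":[0,0,-0.1]},{"travel":[0,0,0],"dr":[0,0,-0.2]},{"travel":[0,0,0],"dr":[0,0,-0.2]},{"travel":[0,0,0],"dr":[0,0,-0.2]},{"travel":[0,0,0],"dr":[0,0,-0.15]},{"travel":[0,0,0],"dr":[0,0,-0.05]},{"travel":[0,0,0],"dr":[0,0,0]}]' 1
python3 go.py .6606 .0695 .107 .5098
python3 - <<'E'
from h import *
im=viewer.camera('top')[:,:,::-1]; cv2.imwrite('pics/t1.png',im)
cv2.imwrite('pics/t1c.png',cv2.resize(im[130:310,150:400],None,fx=3,fy=3,interpolation=cv2.INTER_CUBIC))
E
```

```text
time_s: 17.7
eef_pos: [0.663, 0.0725, 0.2784]
eef_rot: [-0.008, -0.263, 0.965, -0.0]
wrist_force: [0.1, -0.7, -1.0]
opening: 1.001
t 17.7 pos [0.663  0.0725 0.2784] op 1.001 F [ 0.1 -0.7 -1. ] 
travel now [ 0.006 -0.013  1.143] aligned [ 0.024 -0.01   1.143] dr [ 0.007 -0.03   0.045]
```

View pics/t1c.png

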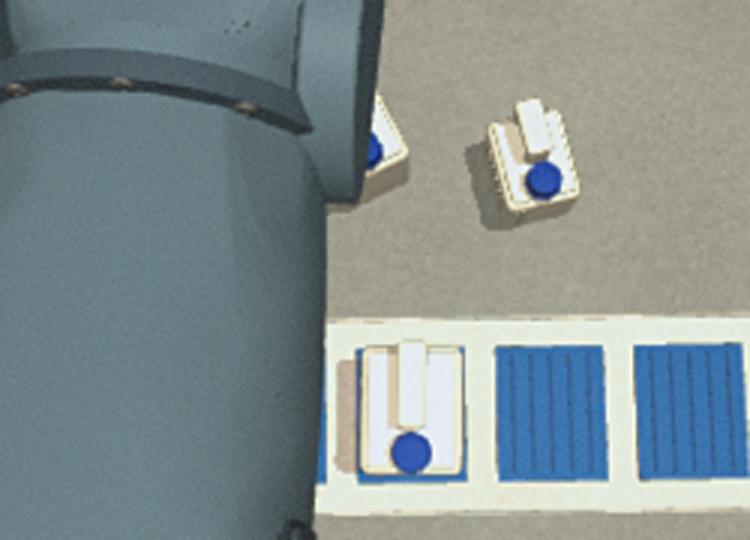

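can_4 stands square on its mat (handle ~(411,385) in the crop); the arm hides can_5. Descending on can_3.

```bash

python3 -m handwheel '[{"travel":[0.015,-0.01,0.1],"dr":[0,-0.02,0.04]},{"travel":[0,0,0.2],"dr":[0,0,0]},{"travel":[0,0,0.2],"dr":[0,0,0]},{"travel":[0,0,0.2],"dr":[0,0,0]},{"travel":[0,0,0.2],"dr":[0,0,0]},{"travel":[0,0,0.08],"dr":[0,0,0]},{"travel":[0,0,0],"dr":[0,0,0]}]'
python3 go.py .6606 .0695 .107 .5098
```

```text
time_s: 18.33
eef_pos: [0.6611, 0.0698, 0.1261]
eef_rot: [-0.001, -0.247, 0.969, 0.001]
wrist_force: [-0.1, 0.0, 0.9]
opening: 1.0
t 18.33 pos [0.6611 0.0698 0.1261] op 1.0 F [-0.1  0.   0.9] 
travel now [ 0.003 -0.001  0.127] aligned [ 0.004 -0.     0.127] dr [ 0.003 -0.005 -0.018]
```

```bash

python3 -m handwheel '[{"travel":[0,0,0.07],"dr":[0,0,-0.018]},{"travel":[0,0,0.05],"dr":[0,0,0]},{"travel":[0,0,0.02],"dr":[0,0,0]},{"travel":[0,0,0],"dr":[0,0,0]}]'
python3 go.py .6606 .0695 .107 .5098
python3 -m handwheel '[{"travel":[0,0,0.01],"dr":[0,0,0]},{"travel":[0,0,0],"dr":[0,0,0]},{"travel":[0,0,0],"dr":[0,0,0]},{"travel":[0,0,0],"dr":[0,0,0]},{"travel":[0,0,0],"dr":[0,0,0]},{"travel":[0,0,0],"dr":[0,0,0]},{"travel":[0,0,0],"dr":[0,0,0]},{"travel":[0,0,0],"dr":[0,0,0]}]' -1
python3 go.py .6606 .0695 .107 .5098
```

```text
time_s: 18.67
eef_pos: [0.6629, 0.0697, 0.1067]
eef_rot: [0.0, -0.252, 0.968, -0.0]
wrist_force: [-0.2, 0.8, -0.2]
opening: 1.002
t 18.67 pos [0.6629 0.0697 0.1067] op 1.002 F [-0.2  0.8 -0.2] 
travel now [ 0.014  0.006 -0.002] aligned [ 0.014  0.006 -0.002] dr [-0.001  0.001 -0.001]
time_s: 19.33
eef_pos: [0.6663, 0.0696, 0.1105]
eef_rot: [0.005, -0.252, 0.968, -0.001]
wrist_force: [-0.7, 0.1, -1.1]
opening: 0.217
t 19.33 pos [0.6663 0.0696 0.1105] op 0.217 F [-0.7  0.1 -1.1] 
travel now [0.034 0.018 0.023] aligned [0.033 0.018 0.023] dr [-0.01   0.015 -0.001]
```

```bash

python3 -m handwheel '[{"travel":[0,0,-0.06],"dr":[0,0.01,0]},{"travel":[0,0,-0.12],"dr":[0,0.005,0]},{"travel":[0,0,-0.2],"dr":[0,0,0]},{"travel":[0,0,-0.2],"dr":[0,0,0.1]},{"travel":[0,0,-0.2],"dr":[0,0,0.15]},{"travel":[0,0,-0.2],"dr":[0,0,0.2]},{"travel":[0,0,-0.15],"dr":[0,0,0.2]},{"travel":[0,0,-0.1],"dr":[0,0,0.15]},{"travel":[0,0,-0.04],"dr":[0,0,0.08]},{"travel":[0,0,0],"dr":[0,0,0]}]'
python3 go.py .66 -.0979 .31 .036
```

```text
time_s: 20.17
eef_pos: [0.6639, 0.0707, 0.3136]
eef_rot: [-0.002, -0.013, 1.0, -0.003]
wrist_force: [-0.4, 0.7, -0.5]
opening: 0.222
t 20.17 pos [0.6639 0.0707 0.3136] op 0.222 F [-0.4  0.7 -0.5] 
travel now [ 0.055 -1.123  0.031] aligned [ 0.067 -1.122  0.024] dr [-0.01  -0.006 -0.02 ]
```

Next: y by −1.12, passing over can_2 (113 tall, can_3's bottom at ~0.2), then +x tool by 1.37.

```bash

python3 -m handwheel '[{"travel":[0.01,-0.1,0],"dr":[0,0,-0.02]},{"travel":[0.01,-0.2,0],"dr":[0,0,0]},{"travel":[0.01,-0.2,0],"dr":[0,-0.01,0]},{"travel":[0.01,-0.2,0],"dr":[0,-0.01,0]},{"travel":[0.01,-0.2,0],"dr":[0,-0.01,0]},{"travel":[0,-0.1,0],"dr":[0,-0.01,0]},{"travel":[0.05,-0.05,0],"dr":[0,-0.01,0]},{"travel":[0.12,0,0],"dr":[0,-0.01,0]},{"travel":[0.2,0,0],"dr":[0,-0.01,0]},{"travel":[0.2,0,0],"dr":[0,-0.01,0]},{"travel":[0.2,0,0],"dr":[0,-0.01,0]},{"travel":[0.2,0,0],"dr":[0,-0.01,0]},{"travel":[0.2,0,0],"dr":[0,-0.01,0]},{"travel":[0.12,0,0],"dr":[0,0,0]},{"travel":[0.05,0,0],"dr":[0,0,0]},{"travel":[0,0,0],"dr":[0,0,0]}]'
python3 go.py .4561 -.0979 .133 .036
```

```text
time_s: 21.5
eef_pos: [0.4459, -0.0978, 0.299]
eef_rot: [0.023, -0.033, 0.999, 0.001]
wrist_force: [1.1, 0.4, -1.0]
opening: 0.216
t 21.5 pos [ 0.4459 -0.0978  0.299 ] op 0.216 F [ 1.1  0.4 -1. ] 
travel now [-0.017 -0.005  1.109] aligned [-0.068 -0.003  1.107] dr [0.001 0.088 0.056]
```

```bash

python3 -m handwheel '[{"travel":[-0.04,0,0.08],"dr":[0,0.05,0.04]},{"travel":[-0.03,0,0.15],"dr":[0,0.035,0.01]},{"travel":[0,0,0.2],"dr":[0,0,0]},{"travel":[0,0,0.2],"dr":[0,0,0]},{"travel":[0,0,0.15],"dr":[0,0,0]},{"travel":[0,0,0.08],"dr":[0,0,0]},{"travel":[0,0,0.03],"dr":[0,0,0]},{"travel":[0,0,0],"dr":[0,0,0]}]'
python3 go.py .4561 -.0979 .133 .036
```

```text
time_s: 22.17
eef_pos: [0.4655, -0.0957, 0.1628]
eef_rot: [0.005, -0.022, 1.0, -0.001]
wrist_force: [-0.6, 0.2, 0.0]
opening: 0.217
t 22.17 pos [ 0.4655 -0.0957  0.1628] op 0.217 F [-0.6  0.2  0. ] 
travel now [ 0.065 -0.012  0.198] aligned [ 0.063 -0.013  0.199] dr [-0.004  0.017  0.016]
```

```bash

python3 -m handwheel '[{"travel":[0.04,-0.01,0.06],"dr":[0,0.015,0.01]},{"travel":[0.02,0,0.06],"dr":[0,0,0]},{"travel":[0,0,0.04],"dr":[0,0,0]},{"travel":[0,0,0.02],"dr":[0,0,0]},{"travel":[0,0,0],"dr":[0,0,0]}]'
python3 go.py .4561 -.0979 .133 .036
```

```text
time_s: 22.58
eef_pos: [0.4586, -0.0984, 0.1359]
eef_rot: [0.002, -0.02, 1.0, -0.002]
wrist_force: [0.2, 0.4, -1.1]
opening: 0.215
t 22.58 pos [ 0.4586 -0.0984  0.1359] op 0.215 F [ 0.2  0.4 -1.1] 
travel now [0.016 0.004 0.019] aligned [0.016 0.004 0.019] dr [-0.008  0.009  0.008]
```

```bash

python3 -m handwheel '[{"travel":[0.012,0.003,0.02],"dr":[0,0.008,0]},{"travel":[0.005,0,0.015],"dr":[0,0,0]},{"travel":[0,0,0.01],"dr":[0,0,0]},{"travel":[0,0,0],"dr":[0,0,0]}]'
python3 go.py .4561 -.0979 .133 .036
```

```text
time_s: 22.92
eef_pos: [0.4588, -0.0986, 0.1338]
eef_rot: [0.003, -0.02, 1.0, -0.003]
wrist_force: [0.2, 0.3, -0.8]
opening: 0.221
t 22.92 pos [ 0.4588 -0.0986  0.1338] op 0.221 F [ 0.2  0.3 -0.8] 
travel now [0.018 0.006 0.005] aligned [0.018 0.006 0.006] dr [-0.012  0.013  0.007]
```

```bash

python3 -m handwheel '[{"travel":[0.022,0.004,0.025],"dr":[0,0.01,0]},{"travel":[0,0,0],"dr":[0,0,0]}]'
python3 -m handwheel '[{"travel":[0,0,0],"dr":[0,0,0]},{"travel":[0,0,0],"dr":[0,0,0]},{"travel":[0,0,0],"dr":[0,0,0]},{"travel":[0,0,0],"dr":[0,0,0]},{"travel":[0,0,0],"dr":[0,0,0]}]' 0.4
python3 -m handwheel '[{"travel":[0,0,-0.06],"dr":[0,0,0]},{"travel":[0,0,-0.12],"dr":[0,0,0]},{"travel":[0,0,-0.2],"dr":[0,0,0]},{"travel":[0,0,-0.2],"dr":[0,0,0]},{"travel":[0,0,-0.2],"dr":[0,0,0]},{"travel":[0,0,-0.1],"dr":[0,0,0]},{"travel":[0,0,0],"dr":[0,0,0]}]'
python3 go.py .6443 -.0746 .25 .2512
```

```text
time_s: 23.08
eef_pos: [0.4592, -0.099, 0.1337]
eef_rot: [0.005, -0.02, 1.0, -0.004]
wrist_force: [-0.7, 0.4, -0.5]
opening: 0.215
time_s: 23.5
eef_pos: [0.4588, -0.0992, 0.1334]
eef_rot: [0.005, -0.02, 1.0, -0.005]
wrist_force: [-0.1, -0.0, -0.8]
opening: 0.701
time_s: 24.08
eef_pos: [0.4546, -0.097, 0.2711]
eef_rot: [0.001, -0.019, 1.0, -0.003]
wrist_force: [1.1, -0.3, 0.2]
opening: 0.703
t 24.08 pos [ 0.4546 -0.097   0.2711] op 0.703 F [ 1.1 -0.3  0.2] 
travel now [-1.269  0.101  0.143] aligned [-1.262 -0.17   0.141] dr [-0.011  0.003 -0.406]
```

Now can_2.

```bash

python3 -m handwheel '[{"travel":[-0.1,0.01,0],"dr":[0,0,0]},{"travel":[-0.2,0.02,0],"dr":[0,0,0]},{"travel":[-0.2,0.02,0],"dr":[0,0,0]},{"travel":[-0.2,0.02,0],"dr":[0,0,0]},{"travel":[-0.2,0.02,0],"dr":[0,0,0]},{"travel":[-0.2,0.01,0],"dr":[0,0,0]},{"travel":[-0.1,0,0],"dr":[0,0,-0.1]},{"travel":[-0.05,0,0],"dr":[0,0,-0.15]},{"travel":[0,0,0.05],"dr":[0,0,-0.1]},{"travel":[0,0,0.08],"dr":[0,0,-0.05]},{"travel":[0,0,0.04],"dr":[0,0,0]},{"travel":[0,0,0],"dr":[0,0,0]}]' 1
python3 go.py .6443 -.0746 .090 .2512
```

```text
time_s: 25.08
eef_pos: [0.6466, -0.072, 0.2339]
eef_rot: [-0.004, -0.128, 0.992, -0.001]
wrist_force: [0.4, -0.2, -0.5]
opening: 1.002
t 25.08 pos [ 0.6466 -0.072   0.2339] op 1.002 F [ 0.4 -0.2 -0.5] 
travel now [ 0.011 -0.011  0.959] aligned [ 0.019 -0.013  0.959] dr [-0.004 -0.016  0.01 ]
```

```bash

python3 -m handwheel '[{"travel":[0.02,-0.012,0.1],"dr":[0,-0.01,0.01]},{"travel":[0,0,0.2],"dr":[0,0,0]},{"travel":[0,0,0.2],"dr":[0,0,0]},{"travel":[0,0,0.2],"dr":[0,0,0]},{"travel":[0,0,0.08],"dr":[0,0,0]},{"travel":[0,0,0.03],"dr":[0,0,0]},{"travel":[0,0,0],"dr":[0,0,0]}]'
python3 go.py .6443 -.0746 .090 .2512
```

```text
time_s: 25.67
eef_pos: [0.6433, -0.0755, 0.1097]
eef_rot: [-0.001, -0.121, 0.993, -0.002]
wrist_force: [-0.5, -0.5, 0.6]
opening: 0.999
t 25.67 pos [ 0.6433 -0.0755  0.1097] op 0.999 F [-0.5 -0.5  0.6] 
travel now [-0.008  0.005  0.132] aligned [-0.008  0.004  0.132] dr [-0.005 -0.003 -0.015]
```

```bash

python3 -m handwheel '[{"travel":[0,0,0.07],"dr":[0,0,-0.015]},{"travel":[0.01,0,0.05],"dr":[0,0,0]},{"travel":[0.01,0,0.03],"dr":[0,0,0]},{"travel":[0,0,0],"dr":[0,0,0]}]'
python3 go.py .6443 -.0746 .090 .2512
python3 -m handwheel '[{"travel":[0.01,0,0.01],"dr":[0,0,0]},{"travel":[0,0,0],"dr":[0,0,0]},{"travel":[0,0,0],"dr":[0,0,0]},{"travel":[0,0,0],"dr":[0,0,0]},{"travel":[0,0,0],"dr":[0,0,0]},{"travel":[0,0,0],"dr":[0,0,0]},{"travel":[0,0,0],"dr":[0,0,0]},{"travel":[0,0,0],"dr":[0,0,0]}]' -1
python3 go.py .6443 -.0746 .090 .2512
```

```text
time_s: 26.0
eef_pos: [0.6433, -0.0773, 0.0905]
eef_rot: [0.003, -0.126, 0.992, -0.003]
wrist_force: [0.4, 0.2, -0.4]
opening: 0.999
t 26.0 pos [ 0.6433 -0.0773  0.0905] op 0.999 F [ 0.4  0.2 -0.4] 
travel now [-0.011  0.016  0.003] aligned [-0.011  0.016  0.003] dr [-0.013  0.009  0.001]
time_s: 26.67
eef_pos: [0.6436, -0.0783, 0.0921]
eef_rot: [0.005, -0.125, 0.992, -0.004]
wrist_force: [-0.3, -0.4, -0.9]
opening: 0.217
t 26.67 pos [ 0.6436 -0.0783  0.0921] op 0.217 F [-0.3 -0.4 -0.9] 
travel now [-0.01   0.023  0.014] aligned [-0.01   0.023  0.014] dr [-0.018  0.017  0.001]
```

```bash

python3 -m handwheel '[{"travel":[0,0,-0.06],"dr":[-0.01,0.01,0]},{"travel":[0,0,-0.12],"dr":[0,0.005,0]},{"travel":[0,0,-0.2],"dr":[0,0,0.05]},{"travel":[0,0,-0.2],"dr":[0,0,0.1]},{"travel":[0,0,-0.2],"dr":[0,0,0.1]},{"travel":[0,0,-0.2],"dr":[0,0,0.1]},{"travel":[0,0,-0.15],"dr":[0,0,0.05]},{"travel":[0,0,-0.1],"dr":[0,0,0]},{"travel":[0,0,-0.04],"dr":[0,0,0]},{"travel":[0,0,0],"dr":[0,0,0]}]'
python3 go.py .645 -.2080 .29 .036
```

```text
time_s: 27.5
eef_pos: [0.6417, -0.0772, 0.295]
eef_rot: [-0.002, -0.016, 1.0, -0.001]
wrist_force: [-0.1, 0.3, -0.2]
opening: 0.221
t 27.5 pos [ 0.6417 -0.0772  0.295 ] op 0.221 F [-0.1  0.3 -0.2] 
travel now [ 0.006 -0.872  0.034] aligned [ 0.01  -0.872  0.033] dr [-0.002 -0.007 -0.008]
```

```bash

python3 -m handwheel '[{"travel":[0,-0.1,0],"dr":[0,0,-0.01]},{"travel":[0,-0.2,0],"dr":[0,-0.01,0]},{"travel":[0,-0.2,0],"dr":[0,-0.01,0]},{"travel":[0,-0.2,0],"dr":[0,-0.01,0]},{"travel":[0,-0.1,0],"dr":[0,-0.01,0]},{"travel":[0.05,-0.05,0],"dr":[0,-0.01,0]},{"travel":[0.1,0,0],"dr":[0,0,0]},{"travel":[0.2,0,0],"dr":[0,0,0]},{"travel":[0.2,0,0],"dr":[0,0,0]},{"travel":[0.2,0,0],"dr":[0,-0.01,0]},{"travel":[0.2,0,0],"dr":[0,-0.01,0]},{"travel":[0.15,0,0],"dr":[0,0,0]},{"travel":[0.1,0,0],"dr":[0,0,0]},{"travel":[0.04,0,0],"dr":[0,0,0]},{"travel":[0,0,0],"dr":[0,0,0]}]'
python3 go.py .455 -.2080 .115 .036
```

```text
time_s: 28.75
eef_pos: [0.4448, -0.2058, 0.2745]
eef_rot: [0.008, -0.023, 1.0, 0.009]
wrist_force: [1.3, -0.4, 0.3]
opening: 0.216
t 28.75 pos [ 0.4448 -0.2058  0.2745] op 0.216 F [ 1.3 -0.4  0.3] 
travel now [-0.05  -0.037  1.064] aligned [-0.067 -0.017  1.063] dr [0.034 0.031 0.019]
```

```bash

python3 -m handwheel '[{"travel":[-0.03,-0.015,0.08],"dr":[0.03,0.03,0.015]},{"travel":[-0.01,0,0.15],"dr":[0,0,0]},{"travel":[0,0,0.2],"dr":[0,0,0]},{"travel":[0,0,0.2],"dr":[0,0,0]},{"travel":[0,0,0.12],"dr":[0,0,0]},{"travel":[0,0,0.05],"dr":[0,0,0]},{"travel":[0,0,0],"dr":[0,0,0]}]'
python3 go.py .455 -.2080 .115 .036
```

```text
time_s: 29.33
eef_pos: [0.4574, -0.2054, 0.1512]
eef_rot: [0.004, -0.02, 1.0, -0.0]
wrist_force: [-0.6, -0.8, -1.2]
opening: 0.222
t 29.33 pos [ 0.4574 -0.2054  0.1512] op 0.222 F [-0.6 -0.8 -1.2] 
travel now [ 0.018 -0.016  0.241] aligned [ 0.016 -0.017  0.242] dr [-0.002  0.014  0.009]
```

```bash

python3 -m handwheel '[{"travel":[0.01,-0.014,0.07],"dr":[0,0.01,0]},{"travel":[0.005,0,0.06],"dr":[0,0,0]},{"travel":[0,0,0.06],"dr":[0,0,0]},{"travel":[0,0,0.03],"dr":[0,0,0]},{"travel":[0,0,0.01],"dr":[0,0,0]},{"travel":[0,0,0],"dr":[0,0,0]}]'
python3 go.py .455 -.2080 .115 .036
```

```text
time_s: 29.83
eef_pos: [0.4583, -0.209, 0.1166]
eef_rot: [0.003, -0.021, 1.0, -0.002]
wrist_force: [0.2, 0.3, -1.6]
opening: 0.218
t 29.83 pos [ 0.4583 -0.209   0.1166] op 0.218 F [ 0.2  0.3 -1.6] 
travel now [0.022 0.008 0.011] aligned [0.022 0.007 0.011] dr [-0.008  0.012  0.011]
```

```bash

python3 -m handwheel '[{"travel":[0.025,0.006,0.02],"dr":[0,0.01,0]},{"travel":[0.01,0,0.015],"dr":[0,0,0]},{"travel":[0,0,0],"dr":[0,0,0]}]'
python3 -m handwheel '[{"travel":[0,0,0],"dr":[0,0,0]},{"travel":[0,0,0],"dr":[0,0,0]},{"travel":[0,0,0],"dr":[0,0,0]},{"travel":[0,0,0],"dr":[0,0,0]},{"travel":[0,0,0],"dr":[0,0,0]}]' 0.4
python3 -m handwheel '[{"travel":[0,0,-0.06],"dr":[0,0,0]},{"travel":[0,0,-0.12],"dr":[0,0,0]},{"travel":[0,0,-0.2],"dr":[0,0,0]},{"travel":[0,0,-0.2],"dr":[0,0,0]},{"travel":[0,0,-0.2],"dr":[0,0,0]},{"travel":[0,0,-0.2],"dr":[0,0,0]},{"travel":[0,-0.1,0],"dr":[0,0,0]},{"travel":[0,-0.27,0],"dr":[0,0,0]},{"travel":[0,-0.27,0],"dr":[0,0,0]},{"travel":[0,-0.27,0],"dr":[0,0,0]},{"travel":[0,-0.27,0],"dr":[0,0,0]},{"travel":[0,-0.27,0],"dr":[0,0,0]},{"travel":[0,-0.1,0],"dr":[0,0,0]},{"travel":[0,0,0],"dr":[0,0,0]}]'
python3 - <<'E'
from h import *
for n in('top','scene'): cv2.imwrite(f'pics/{n}2.png',viewer.camera(n)[:,:,::-1])
im=cv2.imread('pics/top2.png')
cv2.imwrite('pics/top2c.png',cv2.resize(im[232:308,200:460],None,fx=3,fy=3,interpolation=cv2.INTER_CUBIC))
E
```

```text
time_s: 30.08
eef_pos: [0.4564, -0.2096, 0.1159]
eef_rot: [0.004, -0.021, 1.0, -0.004]
wrist_force: [-1.0, 0.6, -1.4]
opening: 0.217
time_s: 30.5
eef_pos: [0.4567, -0.2104, 0.1174]
eef_rot: [0.005, -0.02, 1.0, -0.005]
wrist_force: [-0.3, -1.0, 0.2]
opening: 0.698
time_s: 31.67
eef_pos: [0.4631, -0.4498, 0.2785]
eef_rot: [0.005, -0.023, 1.0, -0.006]
wrist_force: [0.6, -0.1, 0.0]
opening: 0.702
```

View pics/top2.png

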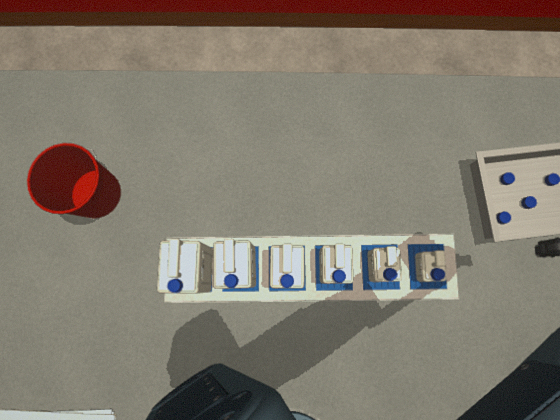

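View pics/scene2.png

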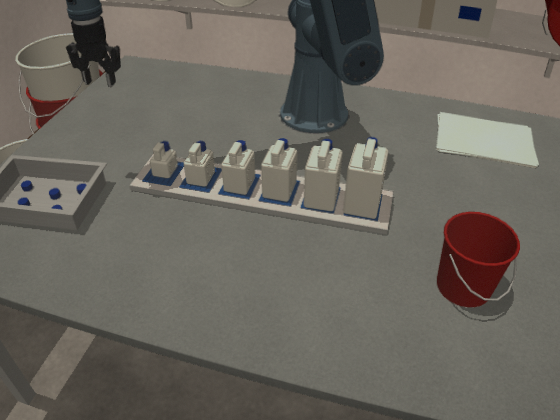

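View pics/top2c.png

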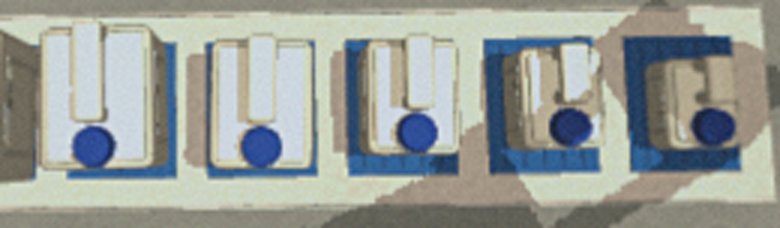

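All six stand upright in rising order. Now I measure the offsets from the mat centres.

```bash
python3 - <<'E'
from h import *
c=viewer.get_calibration('top')
H={5:[(72,23),(100,23),(72,119),(102,119)],4:[(250,36),(274,36),(248,122),(274,122)],3:[(408,36),(432,36),(406,107),(431,107)],2:[(562,45),(586,44),(566,101),(589,100)]}
S={2:(.4415,-.2084),3:(.4376,-.0985),4:(.4336,.0114),5:(.4296,.1213)}
for k in H:
    px=(np.array(H[k])+.5)/3-.5+[200,232]
    r=least_squares(lambda v:(project(world(v,pts(k)[:4],.023),c)-px).ravel(),[.44,0,0],x_scale=[.01,.01,.1])
    print(k,r.x.round(4),'off mm',((r.x[:2]-S[k])*1e3).round(1),'yaw err',round(r.x[2]-.036,3),'rms px',round(np.sqrt((r.fun**2).mean()),2))
# end cans' caps before/after
for f in('top0','top2'):
    hsv=cv2.cvtColor(cv2.imread(f'pics/{f}.png'),cv2.COLOR_BGR2HSV); m=cv2.inRange(hsv,(100,150,40),(130,255,150))
    for x,y in((174,285),(437,273)):
        s=m[y-10:y+10,x-10:x+10]; M=cv2.moments(s,True); print(f,x-10+M['m10']/M['m00'],y-10+M['m01']/M['m00'],M['m00'])
E
```

```text
5 [0.4338 0.1235 0.0555] off mm [4.2 2.2] yaw err 0.02 rms px 0.69
4 [0.4324 0.0103 0.012 ] off mm [-1.2 -1.1] yaw err -0.024 rms px 0.64
3 [ 0.4411 -0.096  -0.0154] off mm [3.5 2.5] yaw err -0.051 rms px 0.69
2 [ 0.4442 -0.2075  0.044 ] off mm [2.7 0.9] yaw err 0.008 rms px 0.85
top0 174.07438016528926 285.504132231405 121.0
top0 437.98214285714283 275.19642857142856 112.0
top2 173.85087719298247 285.5438596491228 114.0
top2 438.3020833333333 274.65625 96.0
```

All offsets are within 5 mm and 0.06 rad, and the end cans haven't moved. Handing in.

```bash
python3 - <<'E'
from bench import ctrl
print(ctrl.hand_in())
E
```

```text
the job is handed in; nothing more can be done
None
```

I placed can_5, can_4, can_3 and can_2 by their handles on the four free mats, so the row rises step by step from the smallest to the biggest. I handed the job in at about 32 s of the 112 s allowed; it reports no verdict.

- **Position:** a fit to the handle corners in the last top picture puts each can 1.6 to 4.7 mm from its mat centre (limit 14 mm). With the camera calibration good to about 2 mm, that leaves a comfortable margin.
- **Handles:** they are within 0.05 rad of straight across the row (limit 0.25).
- **Upright:** all six stand upright by eye in the last scene picture; I did not measure tilt.
- **End jerrycans:** their caps moved 0.6 px (under 2 mm) or less between the first and last top pictures. The larger shift is on the smallest can, which lay partly in the arm's shadow in the last one.
- **Arm:** it ended clear of everything, and the wrist force readings stayed within about 3 N.

One check disagreed. The first size fit used the shoulder corners and put three of the four cans one size too small, because those corners are drawn inside the stated size. I identified the cans by their relative size instead, and the wrist camera view of can_5's handle and the final rising row agree with that.

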